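# Feed a ball through the spring gate and hold the gate at the mark

### The arm

A 6-joint arm with a two-finger parallel gripper is mounted at the origin on a cart in front of the work surface, level with it; the furniture and walls round the work are solid. World frame = base frame: x ahead of the robot, y to its left, z up, the work surface at z = 0. Lengths are in m, angles in rad, forces in N, time in s.
With the tool pointing down it reaches from about 0.375 to 0.9 m from the base axis. Payload 3.1 kg.
Tool frame: the origin (TCP) lies midway between the tips of the shut fingers; the grasp point (between the pads) lies 19 mm behind it; x points along the fingers, z is the direction in which the jaws open and shut, and the axes are right-handed (so a half turn about x gives the same grasp; the last joint's range is limited). The gripper opens to 87 mm and grips with 3 to 60 N. Pads are 19 mm wide; open, the fingers measure 117 mm over their backs; the gripper's body (75 mm by 190 mm) begins 51 mm behind the grasp point.
Start: joints at [-1.494, 0.527, 1.433, -0, 1.181, -0.178], TCP at [0.158, -0.605, 0.223] pointing down, gripper open.
Joint ranges: [-3.08, 3.08], [-0.75, 2.2], [0.22, 2.44], [-1.43, 4.57], [0, 2.65], [-2.85, 2.85]. Speed limits (rad/s): [2.79, 2.79, 3.14, 3.14, 3.14, 3.14].

### API

Orientations are given as a unit quaternion [x, y, z, w].
In Python, from rig import robot, optics, workorder gives the robot as it stands.
- The arm moves only by the tool arm_command, never from a script. Its argument "plan" is a list of rows, each a list of 7 numbers: the shift along the tool's x, y, z in cm, then the turn, a rotation vector about the tool's x, y, z in rad, then the finger opening in cm, from 0 to 8.7. In form: [[x, y, z, ax, ay, az, gripper], ...]. A call has 1 to 12 rows; each row shifts and turns the pose as measured when the row begins, along the tool's axes as they then stand; what a row does not reach is not made up. A row lasts 1/8 s, in which the tool goes at most 62.5 mm and 10.7 degrees, less where a joint would pass 70% of its speed; a pose out of reach is approached as far as the arm can. A call with a gripper value outside its range is refused whole. The fingers move at their own pace and stop on an object; "grip_force" is the grip in N (left out, the last holds). Time passes only in rows, so rows that do not move let the fingers close. It gives the time, the measured TCP pose, the force and the opening at its end, in the units of the state.
- robot.get_obs(): the state, without advancing time (a new reading comes with each control period).
- optics.camera(name): name is "side" or "top"; returns (picture, depth): 384x512x3 uint8, blue, green, red; 384x512 float32, m along the optical axis (not along the pixel's ray), 0 where there is no reading.
- optics.camera_info(name): a dict with "mtx" (3x3 intrinsics, pixels), "position" and "rotation" of the camera in the world. Camera axes: x right, y down, z forward; pixel columns grow to the right and rows downward; lengths in m; the calibration is good to about 2 mm. A picture is of the moment at which its call begins. camera_info takes no time and is no camera call.
- workorder.hand_in(): hands the job in, once; it reports no verdict.
The state is a dict: "time": time; "q": joint angles; "joint_velocities": joint speeds; "joint_torque": joint torques, N m; "position": TCP position; "tool_rot": TCP orientation; "ft_force": force on the tool from outside, world axes, zero at the start; "moment": the same for the moment, N m; "grip_width": finger opening in m.
Only numpy, scipy, OpenCV 4.12 (cv2) and the standard library are available. Lean on these libraries where they do the work, as an engineer would, in place of code of your own. Each camera call takes 0.05 s, during which the arm holds its last target. There are 200 camera calls.

### The job

Take the shiny steel ball from the wooden rack and lower it gently, without dropping it, into the blue funnel so that it rests on the closed gate, and let go of it. Then pull the gate's black grip out against its spring until the yellow pointer stands in the red band, so that the ball falls through into the cup below, and finish while still holding the grip there: the gate springs shut if released. Leave the orange ball, the marker and the oil bottle beside the hopper alone.

Things in the scene. Friction and masses are not known exactly. Their poses are not given: they have to be found in the camera images.
- steel_ball: bright steel ball, 40 mm across, about 0.26 kg; origin at its centre. It sits in one of the rack's two seats, its centre 27 mm above the bench.
- orange_ball: orange plastic ball, 40 mm across, in the rack's other seat; origin at its centre. Leave it alone.
- rack: wooden ball rack fixed to the bench, 170 (its x) x 56 (its y) x 12 mm; origin under its centre; two round seats at x = -55 and +55 mm on its centre line. Which ball sits in which seat varies.
- hopper: ball feed hopper bolted to the bench; origin on the bench under the funnel's axis, y axis along the gate's pull, z up. Grey base 130 (x) x 150 (y) mm, four posts, aluminium deck with top at 80 mm, blue funnel above it. A white guide rail 46 mm wide runs along +y under the gate's bar to y = 262 mm, its top 56 mm above the bench; its foot at the end is 70 mm wide.
- funnel_rim (a point): centre of the mouth of the round blue funnel, 138 mm above the bench, on the hopper's origin. Mouth 140 mm across inside, wall 4 mm; 26 mm down it is still 136 mm across, then it slopes in to a neck 52 mm across, 76 mm above the bench (62 mm below the rim).
- gate_seat (a point): point on the funnel's axis on the top of the closed gate blade, 68 mm above the bench; a ball resting there has its centre 88 mm above the bench.
- cup (a point): point on the funnel's axis at the top of the base plate, 12 mm above the bench, inside an open round cup (60 mm across inside, 20 mm high) beneath the gate; a ball in its seat there has its centre 27 mm above the bench.
- gate_grip (a point): middle of the gate's upright black grip, 18 mm below its flat top, 120 mm above the bench; moves with the gate. Grip 24 mm wide across the pull (hopper x), 14 mm thick along it (hopper y), free down to a 26 x 26 mm foot with top at 76 mm. Gate closed: hopper y = 150 mm. The thin yellow pointer is at the foot, on both sides, straight below this point.
- mark (a point): middle of the red band across the white rail, at hopper y = 210 mm, 57 mm above the bench; the band is 10 mm long along the pull. The pointer is on the middle of the band when the gate joint reads 0.060.
- gate (a joint): how far the gate is pulled out along hopper +y, in m: 0 closed, 0.060 pointer at the middle of the red band, 0.085 end stop. A spring pulls it shut: about 4 N at 0, 10 N at 0.060. A ball on the gate falls through before 0.055.
- marker: black and blue marker pen lying on the bench, 16 x 130 x 18 mm; origin under its middle. Bystander.
- oil_bottle: small upright oil bottle with red nozzle, 43 mm across, 143 mm high; origin under its middle. Bystander.

How it is judged:
By the outcome, as a careful person would: the job done as asked, in the order asked, and still so for the second after the job is handed in, while the arm keeps its last pose, push and grip.
It also fails if it takes over 51 s, if anything falls off the work surface, if the arm or the gripper's body presses on something with over 40 N, if the wrist force passes 120 N, or if a joint passes its speed limit or range.

## Working session

There is one attempt and no reset: what is moved stays moved. The work goes in short steps, Python scripts to look and compute and a tool call to move; the robot and the scene stay as the last step left them, time stands still between calls to the robot, and variables do not carry over. Pictures are saved under pics/ and viewed, about 8 in all and at most 12, crops included, and the job is handed in when it is done.

Besides the shell and the picture viewer there is one more tool, called after "Request:" by a JSON object that holds its "op" and its "data", one argument or row to a line. arm_command: Moves the arm, as the interface text tells. Its arguments: {"type":"object","properties":{"plan":{"type":"array"},"grip_force":{"type":"number"}},"required":["plan"]}

```bash
ls; mkdir -p pics
cat > h.py <<'E'
import numpy as np, cv2
from rig import robot, optics, workorder
from scipy.spatial.transform import Rotation as R
def cam(n):
    i=optics.camera_info(n); r=np.array(i["rotation"],float)
    if r.shape!=(3,3): r=R.from_quat(r.ravel()).as_matrix()
    return np.array(i["mtx"]),np.array(i["position"]),r
def ray(n,uv,z):
    K,p,r=cam(n); d=r@np.linalg.inv(K)@np.array([uv[0],uv[1],1.]); return p+d*(z-p[2])/d[2]
def proj(n,P):
    K,p,r=cam(n); c=r.T@(np.array(P)-p); return (K@c/c[2])[:2]
def cloud(n,depth):
    K,p,r=cam(n); v,u=np.mgrid[:depth.shape[0],:depth.shape[1]]
    c=np.stack([(u-K[0,2])/K[0,0]*depth,(v-K[1,2])/K[1,1]*depth,depth],-1); return c@r.T+p
def totool(dw):
    """world shift (m) -> tool axes cm"""
    o=robot.get_obs(); return R.from_quat(o["tool_rot"]).inv().apply(dw)*100
E
python3 - <<'E'
from h import *
for n in("side","top"):
    im,d=optics.camera(n); cv2.imwrite(f"pics/{n}0.png",im); np.savez(f"{n}0.npz",im=im,d=d)
    K,p,r=cam(n); print(n,K.tolist(),p,r.round(3).tolist())
o=robot.get_obs(); print(o, R.from_quat(o["tool_rot"]).as_matrix().round(3))
E
```

```text
pics
side [[366.72423870815226, 0.0, 250.37643993766446], [0.0, 366.72423870815226, 192.34616843881344], [0.0, 0.0, 1.0]] [0.26962634 0.55595546 0.97180157] [[-0.894, -0.359, 0.268], [-0.448, 0.72, -0.53], [-0.003, -0.594, -0.804]]
top [[396.4426847524004, 0.0, 255.17349196939585], [0.0, 396.4426847524004, 194.69011197618764], [0.0, 0.0, 1.0]] [0.39460537 0.00280627 1.13065848] [[0.028, -0.99, 0.141], [-0.999, -0.032, -0.022], [0.026, -0.14, -0.99]]
{'time': 0.1, 'q': array([-1.49351424e+00,  5.28374148e-01,  1.43378325e+00, -9.92298985e-06,
        1.18141282e+00, -1.78470793e-01]), 'joint_velocities': array([-0.00024835, -0.00149119, -0.00315837,  0.00234203, -0.00019913,
       -0.00052689]), 'joint_torque': array([-2.19989870e-04, -4.40983593e+01, -1.77150106e+01,  6.35708473e-02,
        5.34172053e-02, -3.79485004e-05]), 'position': array([ 0.1580996 , -0.6039817 ,  0.22166603]), 'tool_rot': array([ 0.43266868,  0.56015328, -0.43163551,  0.55921096]), 'ft_force': array([-0.22309044,  0.00303798, -1.21450302]), 'moment': array([-0.0506527 , -0.05616466,  0.04675713]), 'grip_width': 0.08689370594783763} [[-0.     0.967  0.253]
 [ 0.002  0.253 -0.967]
 [-1.     0.    -0.002]]
```

View pics/top0.png

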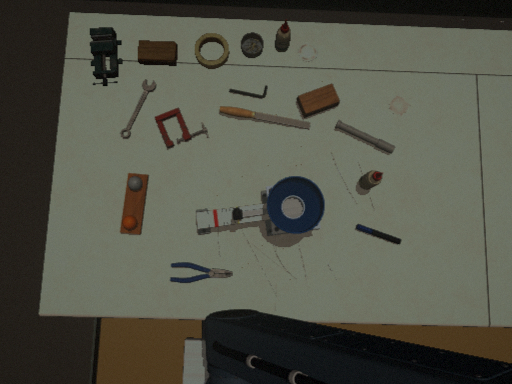

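View pics/side0.png

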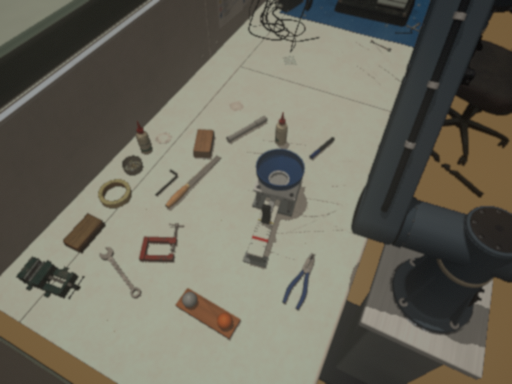

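The top view shows the steel ball at (135,184), the orange ball at (130,223), the funnel centre at (295,205), the grip at (238,213) and the red band at about (216,218). The side view shows the steel ball at (190,299), the orange ball at (225,321) and the funnel at (280,170).

Run:
```python
from h import *
from scipy.optimize import least_squares
D={}
for n in("side","top"):
    f=np.load(f"{n}0.npz"); D[n]=(f["im"],f["d"],cloud(n,f["d"]))
# rim and balls via depth clouds
box={"top":{"fun":(262,172,330,240),"steel":(125,174,146,194),"or":(120,213,140,233),"grip":(228,203,249,224)},
 "side":{"fun":(250,143,310,200),"steel":(179,288,201,310),"or":(214,310,237,332),"grip":(256,198,282,226)}}
for n in D:
    im,d,P=D[n]; hsv=cv2.cvtColor(im,cv2.COLOR_BGR2HSV)
    def sub(k): x0,y0,x1,y1=box[n][k]; return P[y0:y1,x0:x1].reshape(-1,3),hsv[y0:y1,x0:x1].reshape(-1,3)
    p,h=sub("fun"); m=(h[:,0]>95)&(h[:,0]<130)&(h[:,1]>90)&(abs(p[:,2]-.138)<.008)
    q=p[m]; s=least_squares(lambda a:np.hypot(q[:,0]-a[0],q[:,1]-a[1])-.072,q[:,:2].mean(0),loss="soft_l1",f_scale=.003)
    print(n,"rim",s.x.round(4),m.sum(),np.median(abs(s.fun)).round(4))
    for k in("steel","or"):
        p,h=sub(k); q=p[(p[:,2]>.02)&(p[:,2]<.06)]
        s=least_squares(lambda a:np.linalg.norm(q-a,axis=1)-.02,q.mean(0)-[0,0,.01],loss="soft_l1",f_scale=.002); print(k,s.x.round(4),len(q),np.median(abs(s.fun)).round(4))
    p,h=sub("grip"); q=p[(p[:,2]>.128)&(p[:,2]<.148)]; print("grip top",len(q),q.mean(0).round(4) if len(q) else "", (q.max(0)-q.min(0)).round(3) if len(q) else "")
    rm=cv2.inRange(hsv,(0,120,90),(8,255,255))|cv2.inRange(hsv,(172,120,90),(180,255,255))
    c,_=cv2.findContours(rm,cv2.RETR_EXTERNAL,cv2.CHAIN_APPROX_NONE)
    for k in c:
        if cv2.contourArea(k)>15:
            (u,v),wh,a=cv2.minAreaRect(k); print("red",(round(u),round(v)),np.round(wh,1),ray(n,(u,v),.057)[:2].round(4))
big=D["top"][0][165:250,190:335]; sb=D["side"][0][140:280,235:320]
a=cv2.resize(big,None,fx=4,fy=4,interpolation=3); b=cv2.resize(sb,None,fx=2.4,fy=2.4,interpolation=3)
cv2.imwrite("pics/z1.png",cv2.hconcat([a,b[:a.shape[0]] if b.shape[0]>=a.shape[0] else cv2.copyMakeBorder(b,0,a.shape[0]-b.shape[0],0,0,0)]))
```

```text
side rim [ 0.5138 -0.1219] 17 0.0011
steel [0.5727 0.3179 0.0255] 186 0.0008
or [0.463  0.3248 0.026 ] 204 0.0007
grip top 46 [0.4876 0.0295 0.135 ] [0.024 0.015 0.012]
red (152, 256) [ 3. 14.] [0.7187 0.2694]
red (162, 240) [ 4. 26.] [0.7238 0.2144]
red (144, 248) [ 3.1 21.1] [0.7553 0.2585]
top rim [ 0.5148 -0.1217] 240 0.0012
steel [0.5752 0.3166 0.0253] 164 0.001
or [0.4653 0.3239 0.0255] 170 0.0007
grip top 53 [0.4908 0.0255 0.135 ] [0.026 0.016 0.01 ]
red (215, 218) [16.2  3.1] [0.4803 0.0855]
```

View pics/z1.png

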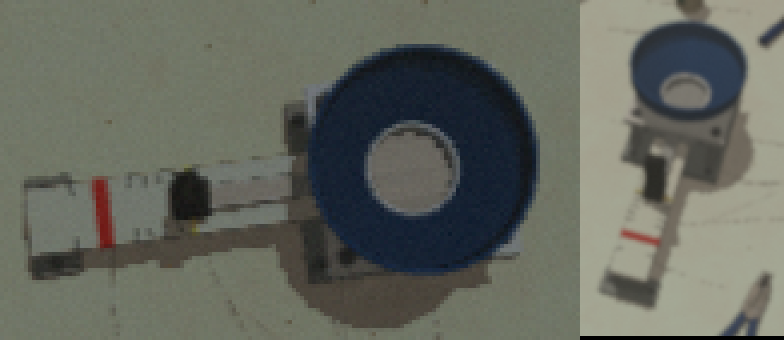

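Funnel axis is about (0.5145, -0.122), the pull direction (-0.163, 0.987), the steel ball (0.574, 0.317) and the grip (0.490, 0.027). I'll align the jaws with the pull direction for the whole job.

Request:
{"op": "arm_command", "data": {
  "plan": [
    [-1.5,0,0,0.093,0,0,8.7],
    [-0.5,4.5,-3.5,0,0,0,8.7],
    [0,4.5,-3.5,0,0,0,8.7],
    [0,4.5,-3.5,0,0,0,8.7],
    [0,4.5,-3.5,0,0,0,8.7],
    [0,4.5,-3.5,0,0,0,8.7],
    [0,3,-5,0,0,0,8.7],
    [0,3,-5,0,0,0,8.7],
    [0,3,-5,0,0,0,8.7],
    [0,3,-5,0,0,0,8.7],
    [0,3,-5,0,0,0,8.7],
    [0,2,-5.5,0,0,0,8.7]
  ],
  "grip_force": 30
}}

```text
time: 1.6
position: [0.4818, -0.0558, 0.2401]
tool_rot: [0.463, 0.537, -0.46, 0.535]
ft_force: [0.9, -0.4, 0.4]
grip_width: 0.0875
```

Request:
{"op": "arm_command", "data": {
  "plan": [
    [0,1.9,-4.4,0,0,0,8.7],
    [0,1.9,-4.4,0,0,0,8.7],
    [0,1.9,-4.4,0,0,0,8.7],
    [0,1.9,-4.4,0,0,0,8.7],
    [0,1.9,-4.4,0,0,0,8.7],
    [0,1.9,-4.4,0,0,0,8.7],
    [2,1.9,-4.4,0,0,0,8.7],
    [4,1.0,-2.2,0,0,0,8.7],
    [2,0,0,0,0,0,8.7]
  ]
}}

```text
time: 2.72
position: [0.5748, 0.3101, 0.1585]
tool_rot: [0.462, 0.538, -0.457, 0.537]
ft_force: [0.3, 0.1, 0.9]
grip_width: 0.0872
```

```bash
cat > s.py <<'E'
import sys
from h import *
o=robot.get_obs(); r=R.from_quat(o["tool_rot"]).as_matrix()
print(o["time"],o["position"].round(4),"x",r[:,0].round(4),"z",r[:,2].round(4),"angz",np.degrees(np.arctan2(r[1,2],r[0,2])).round(2),"F",o["ft_force"].round(1),"w",round(o["grip_width"],4),"q6",o["q"][5].round(2))
if len(sys.argv)>3:
    t=np.array(sys.argv[1:4],float); print("tool cm",totool(t-o["position"]).round(2))
    # rotvec in tool frame to reach pointing down with z along -pull
    z=np.array([.163,-.987,0]);z/=np.linalg.norm(z);x=np.array([0,0,-1.]);T=np.stack([x,np.cross(z,x),z],1)
    print("turn",R.from_matrix(r.T@T).as_rotvec().round(4))
E
python3 s.py 0.574 0.317 0.0225
```

```text
2.725 [0.5748 0.3101 0.1585] x [ 0.0022  0.006  -1.    ] z [ 0.1558 -0.9878 -0.0056] angz -81.04 F [0.3 0.1 0.9] w 0.0872 q6 1.73
tool cm [ 1.36e+01 -1.00e-02 -6.20e-01]
turn [-0.0072 -0.0056 -0.0031]
```

Request:
{"op": "arm_command", "data": {
  "plan": [
    [4,0,-0.6,-0.007,-0.005,-0.003,8.7],
    [4,0,0,0,0,0,8.7],
    [3,0,0,0,0,0,8.7],
    [1.8,0,0,0,0,0,8.7],
    [0,0,0,0,0,0,8.7]
  ]
}}

```text
time: 3.35
position: [0.5715, 0.3169, 0.0227]
tool_rot: [0.455, 0.541, -0.459, 0.538]
ft_force: [-0.1, -0.6, -0.6]
grip_width: 0.0871
```

```bash
python3 s.py 0.574 0.317 0.0225
python3 - <<'E'
from h import *
im,d=optics.camera("side"); cv2.imwrite("pics/g1.png",cv2.resize(im[230:370,120:290],None,fx=4,fy=4,interpolation=3)); 
im,d=optics.camera("top"); print(proj("side",[.574,.317,.027]),proj("top",[.574,.317,.027]))
E
```

```text
3.35 [0.5715 0.3169 0.0227] x [-0.006  -0.0017 -1.    ] z [ 1.648e-01 -9.863e-01  7.000e-04] angz -80.52 F [-0.1 -0.6 -0.6] w 0.0871 q6 1.74
tool cm [0.02 0.25 0.03]
turn [0.0018 0.0007 0.0061]
[188.91254021 298.5348938 ] [134.76677139 182.91985063]
```

View pics/g1.png

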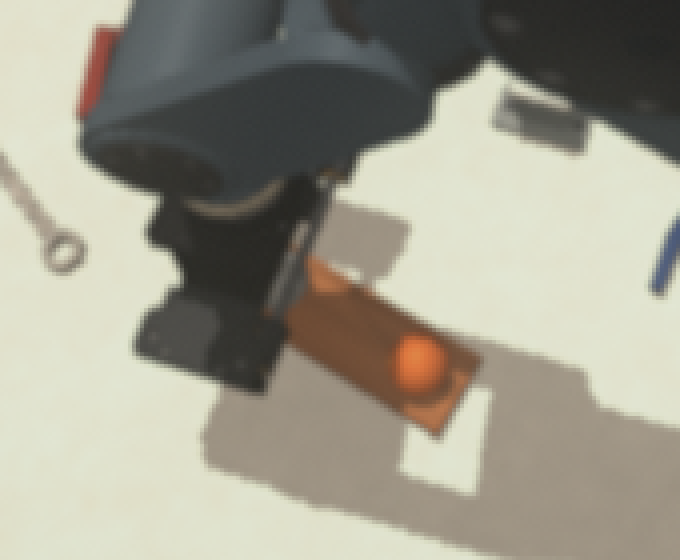

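The side view shows the gripper straddling the steel ball's seat. The orange ball is undisturbed at crop (420,365). I'll correct 2.5 mm and close.

Request:
{"op": "arm_command", "data": {
  "plan": [
    [0,0.25,0,0,0,0.006,8.7],
    [0,0,0,0,0,0,5.0],
    [0,0,0,0,0,0,4.5],
    [0,0,0,0,0,0,3.0],
    [0,0,0,0,0,0,2.0],
    [0,0,0,0,0,0,2.0],
    [0,0,0,0,0,0,2.0]
  ],
  "grip_force": 30
}}

```text
time: 4.32
position: [0.5789, 0.3173, 0.0296]
tool_rot: [0.46, 0.537, -0.454, 0.543]
ft_force: [0.9, -5.0, 2.3]
grip_width: 0.037
```

```bash
python3 s.py 0.574 0.317 0.0225
```

```text
4.325 [0.5789 0.3173 0.0296] x [ 1.230e-02  5.000e-04 -9.999e-01] z [ 0.1662 -0.9861  0.0015] angz -80.44 F [ 0.9 -5.   2.3] w 0.037 q6 1.74
tool cm [ 0.7  -0.5  -0.05]
turn [ 0.0033  0.0015 -0.0122]
```

The jaws closed to 37 mm, and the hand rode up 7 mm and moved about 5 mm in x. The contact was too close to the tips. I'll open, rise, and re-measure the ball.

Request:
{"op": "arm_command", "data": {
  "plan": [
    [0,0,0,0,0,0,8.7],
    [0,0,0,0,0,0,8.7],
    [0,0,0,0,0,0,8.7],
    [-4,0,0,0,0,-0.012,8.7],
    [-5,0,0,0,0,0,8.7],
    [-5,0,0,0,0,0,8.7],
    [-3,0,0,0,0,0,8.7]
  ]
}}

```text
time: 5.2
position: [0.5759, 0.3179, 0.1995]
tool_rot: [0.454, 0.542, -0.46, 0.538]
ft_force: [0.5, 0.3, -0.0]
grip_width: 0.0864
```

```bash
python3 s.py 0.574 0.317 0.1
cat > m.py <<'E'
from h import *
from scipy.optimize import least_squares
for n in("side","top"):
    im,d=optics.camera(n); P=cloud(n,d); cv2.imwrite(f"pics/m_{n}.png",im)
    q=P.reshape(-1,3); q=q[(np.hypot(q[:,0]-.574,q[:,1]-.317)<.035)&(q[:,2]>.02)&(q[:,2]<.052)]
    if len(q)>10:
        s=least_squares(lambda a:np.linalg.norm(q-a,axis=1)-.02,[.574,.317,.025],loss="soft_l1",f_scale=.002); print(n,s.x.round(4),len(q),np.median(abs(s.fun)).round(4))
E
python3 m.py; python3 -c "
import cv2;a=cv2.imread('pics/m_side.png')[200:350,110:310];cv2.imwrite('pics/g2.png',cv2.resize(a,None,fx=4,fy=4,interpolation=3))"
```

```text
5.2 [0.5759 0.3179 0.1995] x [-0.0098 -0.0022 -0.9999] z [ 1.655e-01 -9.862e-01  6.000e-04] angz -80.47 F [ 0.5  0.3 -0. ] w 0.0864 q6 1.74
tool cm [ 9.95 -0.1   0.06]
turn [0.0026 0.0006 0.01  ]
side [0.5725 0.318  0.0258] 188 0.0008
top [0.5751 0.3166 0.0252] 165 0.0007
```

View pics/g2.png

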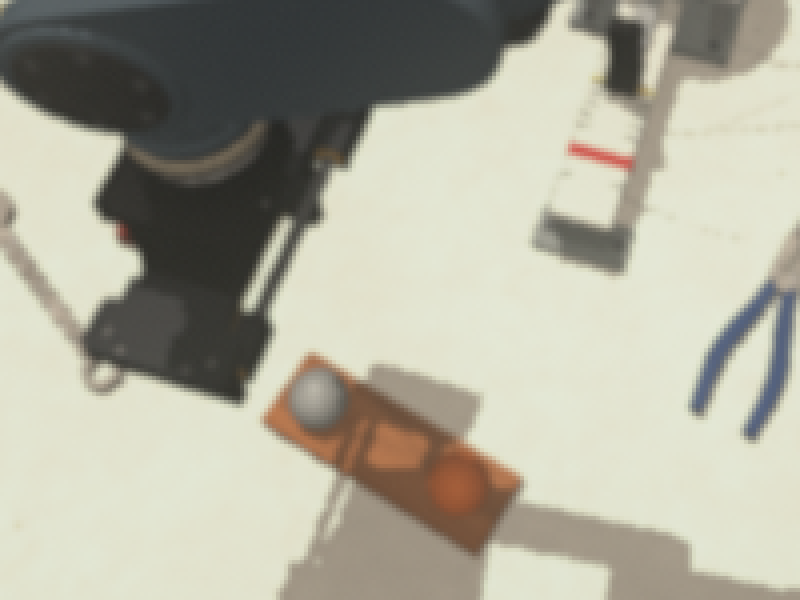

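The ball is still in its seat at crop (317,398), measured at (0.574, 0.317). The tips sit shorter when the jaws are open, so I'll go deeper, to TCP z of about 0.017.

Request:
{"op": "arm_command", "data": {
  "plan": [
    [5,-0.1,0,0,0,0.01,8.7],
    [5,0,0,0,0,0,8.7],
    [4,0,0,0,0,0,8.7],
    [3,0,0,0,0,0,8.7],
    [1.2,0,0,0,0,0,8.7],
    [0,0,0,0,0,0,8.7]
  ]
}}

```text
time: 6.05
position: [0.5746, 0.3191, 0.0101]
tool_rot: [0.457, 0.54, -0.456, 0.54]
ft_force: [0.1, -0.4, 0.0]
grip_width: 0.0872
```

```bash
python3 s.py 0.574 0.317 0.017
```

```text
6.05 [0.5746 0.3191 0.0101] x [ 0.002   0.0013 -1.    ] z [ 1.660e-01 -9.861e-01 -9.000e-04] angz -80.44 F [ 0.1 -0.4  0. ] w 0.0872 q6 1.74
tool cm [-0.69 -0.09  0.19]
turn [ 0.0031 -0.0009 -0.0022]
```

Request:
{"op": "arm_command", "data": {
  "plan": [
    [-0.6,-0.1,0.2,0,0,0,8.7],
    [0,0,0,0,0,0,8.7],
    [0,0,0,0,0,0,8.7]
  ]
}}

```text
time: 6.42
position: [0.5762, 0.3177, 0.02]
tool_rot: [0.459, 0.539, -0.454, 0.541]
ft_force: [0.1, -0.1, -0.1]
grip_width: 0.087
```

```bash
python3 s.py 0.574 0.317 0.017
```

```text
6.425 [0.5762 0.3177 0.02  ] x [ 0.008   0.0035 -1.    ] z [ 0.1661 -0.9861 -0.0021] angz -80.44 F [ 0.1 -0.1 -0.1] w 0.087 q6 1.74
tool cm [ 0.3  -0.23  0.03]
turn [ 0.0031 -0.0021 -0.0085]
```

Request:
{"op": "arm_command", "data": {
  "plan": [
    [0.25,-0.2,0,0,0,-0.006,8.7],
    [0,0,0,0,0,0,8.7]
  ]
}}

```text
time: 6.68
position: [0.5748, 0.3176, 0.0187]
tool_rot: [0.458, 0.54, -0.455, 0.54]
ft_force: [-0.1, -0.0, -0.5]
grip_width: 0.0874
```

```bash
python3 s.py 0.574 0.317 0.017
```

```text
6.675 [0.5748 0.3176 0.0187] x [ 0.0039  0.0031 -1.    ] z [ 0.1661 -0.9861 -0.0025] angz -80.44 F [-0.1 -0.  -0.5] w 0.0874 q6 1.74
tool cm [ 0.17 -0.09  0.05]
turn [ 0.0032 -0.0025 -0.0043]
```

Request:
{"op": "arm_command", "data": {
  "plan": [
    [0.2,-0.1,0,0,0,-0.004,6.0],
    [0,0,0,0,0,0,4.5],
    [0,0,0,0,0,0,3.0],
    [0,0,0,0,0,0,3.0]
  ],
  "grip_force": 25
}}

```text
time: 7.18
position: [0.5736, 0.3174, 0.0162]
tool_rot: [0.457, 0.541, -0.456, 0.539]
ft_force: [-0.5, -0.1, 0.4]
grip_width: 0.0548
```

```bash
python3 s.py 0.574 0.317 0.017
```

```text
7.175 [0.5736 0.3174 0.0162] x [-9.0e-04  2.3e-03 -1.0e+00] z [ 0.1661 -0.9861 -0.0024] angz -80.44 F [-0.5 -0.1  0.4] w 0.0548 q6 1.74
tool cm [-0.08  0.03  0.04]
turn [ 0.0032 -0.0024  0.0005]
```

Request:
{"op": "arm_command", "data": {
  "plan": [
    [0,0,0,0,0,0,3.0],
    [0,0,0,0,0,0,3.0],
    [0,0,0,0,0,0,3.0],
    [0,0,0,0,0,0,3.0]
  ],
  "grip_force": 25
}}

```text
time: 7.68
position: [0.5738, 0.3161, 0.0164]
tool_rot: [0.456, 0.54, -0.457, 0.54]
ft_force: [0.5, -1.1, -0.6]
grip_width: 0.0387
```

```bash
python3 s.py 0.574 0.317 0.017
```

```text
7.675 [0.5738 0.3161 0.0164] x [-1.1e-03  5.0e-04 -1.0e+00] z [ 1.664e-01 -9.861e-01 -7.000e-04] angz -80.42 F [ 0.5 -1.1 -0.6] w 0.0387 q6 1.74
tool cm [-0.06  0.03 -0.08]
turn [ 0.0035 -0.0007  0.001 ]
```

Stable at 38.7 mm with no ride-up. Next is a slow lift.

Request:
{"op": "arm_command", "data": {
  "plan": [
    [0,0,0,0,0,0,2.0],
    [-0.5,0,0,0,0,0,2.0],
    [-1,0,0,0,0,0,2.0],
    [-2,0,0,0,0,0,2.0],
    [-2,0,0,0,0,0,2.0],
    [-1,0,0,0,0,0,2.0],
    [0,0,0,0,0,0,2.0]
  ],
  "grip_force": 35
}}

```text
time: 8.55
position: [0.5733, 0.3174, 0.086]
tool_rot: [0.457, 0.541, -0.456, 0.539]
ft_force: [-0.3, -0.4, -2.7]
grip_width: 0.0386
```

```bash
python3 s.py 0.5145 -0.122 0.16; python3 m.py; python3 -c "
import cv2;a=cv2.imread('pics/m_side.png')[200:350,110:310];cv2.imwrite('pics/g3.png',cv2.resize(a,None,fx=4,fy=4,interpolation=3))"
```

```text
8.55 [0.5733 0.3174 0.086 ] x [-0.001   0.0024 -1.    ] z [ 0.1664 -0.9861 -0.0026] angz -80.42 F [-0.3 -0.4 -2.7] w 0.0386 q6 1.74
tool cm [ -7.5  -13.11  42.33]
turn [ 0.0035 -0.0026  0.0006]
```

View pics/g3.png

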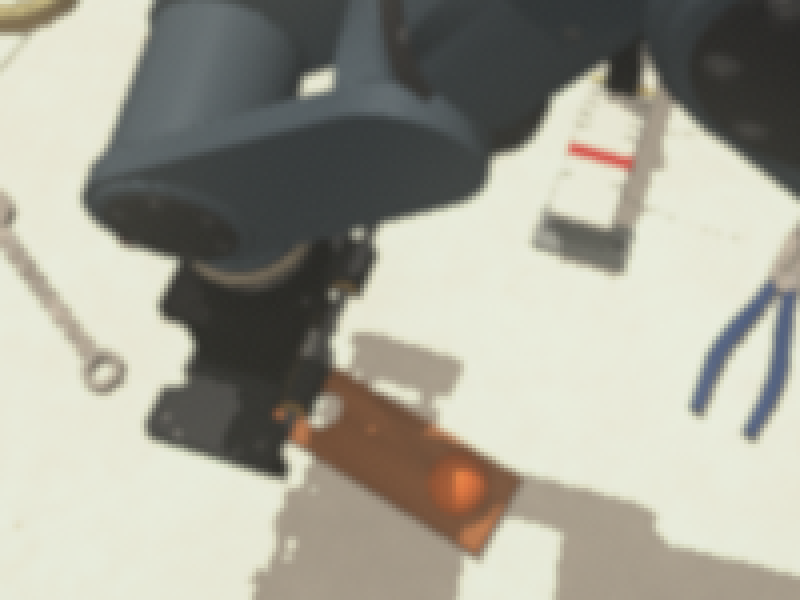

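The ball is held, visible at crop (325,408) between the fingers with a -2.7 N load. The orange ball is untouched. I'll raise and carry it over the funnel.

Request:
{"op": "arm_command", "data": {
  "plan": [
    [-3,0,0,0,0,0,2.0],
    [-4,0,0,0,0,0,2.0],
    [-4,-0.5,2,0,0,0,2.0],
    [-1,-1.2,4,0,0,0,2.0],
    [0,-1.4,4.5,0,0,0,2.0],
    [0,-1.4,4.5,0,0,0,2.0],
    [0,-1.4,4.5,0,0,0,2.0],
    [0,-1.4,4.5,0,0,0,2.0],
    [0,-1.4,4.5,0,0,0,2.0],
    [0,-1.4,4.5,0,0,0,2.0],
    [0,-1.1,3,0,0,0,2.0],
    [0,-0.6,1.5,0,0,0,2.0]
  ]
}}

```text
time: 10.15
position: [0.5129, -0.0833, 0.1992]
tool_rot: [0.451, 0.546, -0.46, 0.535]
ft_force: [-0.2, -0.2, -3.0]
grip_width: 0.0389
```

```bash
python3 s.py 0.5145 -0.122 0.16
```

```text
10.15 [ 0.5129 -0.0833  0.1992] x [-2.080e-02 -1.000e-04 -9.998e-01] z [ 0.1696 -0.9855 -0.0034] angz -80.24 F [-0.2 -0.2 -3. ] w 0.0389 q6 1.03
tool cm [ 3.91 -0.41  3.85]
turn [ 0.0068 -0.0033  0.0205]
```

Request:
{"op": "arm_command", "data": {
  "plan": [
    [0,-0.4,2,0.007,-0.003,0.02,2.0],
    [0,0,1.4,0,0,0,2.0],
    [0,0,0.4,0,0,0,2.0],
    [2,0,0,0,0,0,2.0],
    [1.5,0,0,0,0,0,2.0],
    [0.5,0,0,0,0,0,2.0]
  ]
}}

```text
time: 10.9
position: [0.5159, -0.1202, 0.1571]
tool_rot: [0.458, 0.541, -0.457, 0.538]
ft_force: [-0.2, 0.8, -1.4]
grip_width: 0.0388
```

```bash
python3 s.py 0.5145 -0.122 0.082
```

```text
10.9 [ 0.5159 -0.1202  0.1571] x [-0.0015  0.0034 -1.    ] z [ 0.1638 -0.9865 -0.0036] angz -80.57 F [-0.2  0.8 -1.4] w 0.0388 q6 0.96
tool cm [ 7.51 -0.16  0.18]
turn [ 0.0009 -0.0036  0.0009]
```

Request:
{"op": "arm_command", "data": {
  "plan": [
    [1.5,-0.15,0.15,0,-0.003,0,2.0],
    [1.5,0,0,0,0,0,2.0],
    [1.2,0,0,0,0,0,2.0],
    [0.8,0,0,0,0,0,2.0],
    [0.3,0,0,0,0,0,2.0],
    [0,0,0,0,0,0,2.0]
  ]
}}

```text
time: 11.65
position: [0.5162, -0.121, 0.1018]
tool_rot: [0.457, 0.54, -0.457, 0.54]
ft_force: [0.7, -0.3, -2.7]
grip_width: 0.0385
```

```bash
python3 s.py 0.5145 -0.122 0.082
```

```text
11.65 [ 0.5162 -0.121   0.1018] x [ 5.e-04  2.e-04 -1.e+00] z [ 1.657e-01 -9.862e-01 -1.000e-04] angz -80.46 F [ 0.7 -0.3 -2.7] w 0.0385 q6 0.96
tool cm [ 1.98 -0.18  0.07]
turn [ 0.0028 -0.0001 -0.0006]
```

Now fine lowering, watching the force.

Request:
{"op": "arm_command", "data": {
  "plan": [
    [0.4,-0.15,0.05,0,0,0,2.0],
    [0.3,0,0,0,0,0,2.0],
    [0.3,0,0,0,0,0,2.0],
    [0.2,0,0,0,0,0,2.0]
  ]
}}

```text
time: 12.15
position: [0.5155, -0.1223, 0.0901]
tool_rot: [0.457, 0.539, -0.456, 0.541]
ft_force: [0.7, 0.3, -2.0]
grip_width: 0.0381
```

```bash
python3 s.py 0.5145 -0.122 0.082
```

```text
12.15 [ 0.5155 -0.1223  0.0901] x [ 2.9e-03 -9.0e-04 -1.0e+00] z [ 0.1655 -0.9862  0.0014] angz -80.47 F [ 0.7  0.3 -2. ] w 0.0381 q6 0.96
tool cm [ 0.81 -0.09 -0.05]
turn [ 0.0026  0.0014 -0.0027]
```

Request:
{"op": "arm_command", "data": {
  "plan": [
    [0.25,-0.08,0,0,0,0,2.0],
    [0.2,0,0,0,0,0,2.0],
    [0.1,0,0,0,0,0,2.0]
  ]
}}

```text
time: 12.52
position: [0.5147, -0.1224, 0.0841]
tool_rot: [0.457, 0.539, -0.456, 0.541]
ft_force: [0.2, 0.6, -2.1]
grip_width: 0.0383
```

Request:
{"op": "arm_command", "data": {
  "plan": [
    [0.2,0,0,0,0,0,2.0]
  ]
}}

```text
time: 12.65
position: [0.5148, -0.1225, 0.0821]
tool_rot: [0.457, 0.539, -0.456, 0.541]
ft_force: [-0.9, 1.3, -2.8]
grip_width: 0.0382
```

Request:
{"op": "arm_command", "data": {
  "plan": [
    [0.1,0,0,0,0,0,2.0]
  ]
}}

```text
time: 12.78
position: [0.5147, -0.1224, 0.081]
tool_rot: [0.457, 0.539, -0.456, 0.541]
ft_force: [-0.6, 0.8, -1.3]
grip_width: 0.038
```

Request:
{"op": "arm_command", "data": {
  "plan": [
    [0.12,0,0,0,0,0,2.0]
  ]
}}

```text
time: 12.9
position: [0.5149, -0.1225, 0.08]
tool_rot: [0.457, 0.539, -0.456, 0.541]
ft_force: [-1.4, 0.7, 5.4]
grip_width: 0.0381
```

Request:
{"op": "arm_command", "data": {
  "plan": [
    [0.1,0,0,0,0,0,2.0]
  ]
}}

```text
time: 13.02
position: [0.5149, -0.1225, 0.0799]
tool_rot: [0.457, 0.539, -0.456, 0.541]
ft_force: [-2.5, 1.0, 8.3]
grip_width: 0.038
```

Request:
{"op": "arm_command", "data": {
  "plan": [
    [0.1,0,0,0,0,0,2.0]
  ]
}}

```text
time: 13.15
position: [0.5149, -0.1226, 0.0799]
tool_rot: [0.457, 0.539, -0.456, 0.541]
ft_force: [-1.9, 1.0, 6.9]
grip_width: 0.0384
```

Contact at TCP z = 0.080, so the ball is on the gate or within about 2–3 mm of it. I'll open gently while easing up.

Request:
{"op": "arm_command", "data": {
  "plan": [
    [0,0,0,0,0,0,4.3],
    [0,0,0,0,0,0,4.3],
    [-0.3,0,0,0,0,0,4.5],
    [-0.4,0,0,0,0,0,4.8],
    [-0.4,0,0,0,0,0,5.0]
  ]
}}

```text
time: 13.78
position: [0.5156, -0.123, 0.0923]
tool_rot: [0.457, 0.538, -0.456, 0.542]
ft_force: [-0.1, 0.5, 0.2]
grip_width: 0.049
```

```bash
python3 s.py 0.5145 -0.122 0.2
```

```text
13.775 [ 0.5156 -0.123   0.0923] x [ 0.0057 -0.0024 -1.    ] z [ 0.1658 -0.9862  0.0033] angz -80.46 F [-0.1  0.5  0.2] w 0.049 q6 0.96
tool cm [-10.77  -0.04  -0.09]
turn [ 0.0029  0.0033 -0.0052]
```

Request:
{"op": "arm_command", "data": {
  "plan": [
    [-1,0,0,0,0,0,5.5],
    [-3,0,0,0,0,-0.005,6.5],
    [-4,0,0,0,0,0,8.0],
    [-2.5,0,0,0,0,0,8.7],
    [0,0,-3,0,0,0,8.7],
    [0,0,-4,0,0,0,8.7],
    [0,0,-4,0,0,0,8.7],
    [0,0,-3,0,0,0,8.7],
    [0,0,-1,0,0,0,8.7],
    [0,0,0,0,0,0,8.7]
  ]
}}

```text
time: 15.02
position: [0.4925, 0.0279, 0.2063]
tool_rot: [0.458, 0.535, -0.456, 0.544]
ft_force: [-0.4, -0.4, 0.3]
grip_width: 0.0874
```

```bash
python3 s.py 0.490 0.026 0.101
python3 - <<'E'
from h import *
im,d=optics.camera("top"); P=cloud("top",d)
a=cv2.resize(im[160:250,190:340],None,fx=4,fy=4,interpolation=3)
im2,d2=optics.camera("side"); b=cv2.resize(im2[130:280,200:320],None,fx=2.4,fy=2.4,interpolation=3)
cv2.imwrite("pics/g4.png",cv2.hconcat([a,b]) if a.shape[0]==b.shape[0] else a)
q=P.reshape(-1,3); q=q[(np.hypot(q[:,0]-.5145,q[:,1]+.122)<.024)&(q[:,2]>.06)]; print(len(q),q[:,2].max() if len(q) else '',q[q[:,2]>.098].mean(0))
E
```

```text
15.025 [0.4925 0.0279 0.2063] x [ 0.0108 -0.006  -0.9999] z [ 0.164  -0.9864  0.0077] angz -80.56 F [-0.4 -0.4  0.3] w 0.0874 q6 1.24
tool cm [10.53 -0.38  0.07]
turn [ 0.0012  0.0077 -0.0096]
251 0.10878412776694946 [ 0.51586455 -0.12153905  0.10292655]
```

View pics/g4.png

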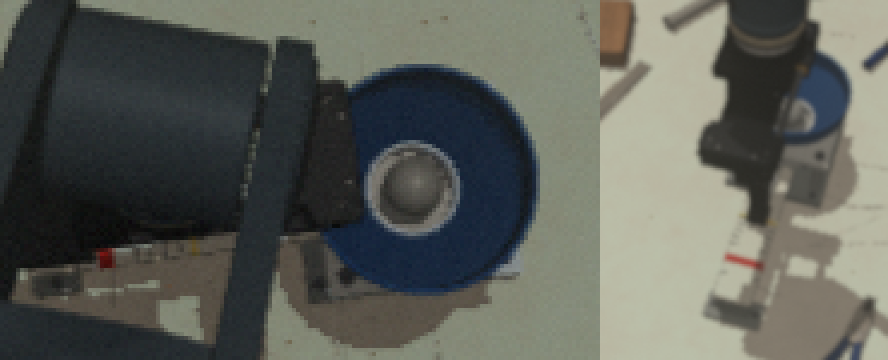

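The top view shows the ball in the neck at crop (415,183), with its top at about 0.108 m, so it rests on the gate. Descending onto the grip.

Request:
{"op": "arm_command", "data": {
  "plan": [
    [2.5,-0.35,0,0,0.007,-0.009,8.7],
    [3,0,0,0,0,0,8.7],
    [2.5,0,0,0,0,0,8.7],
    [1.2,0,0,0,0,0,8.7],
    [0.3,0,0,0,0,0,8.7],
    [0,0,0,0,0,0,8.7]
  ]
}}

```text
time: 15.88
position: [0.4947, 0.0196, 0.1099]
tool_rot: [0.461, 0.535, -0.459, 0.54]
ft_force: [-0.1, -0.4, 0.4]
grip_width: 0.0871
```

```bash
python3 s.py 0.490 0.026 0.101
```

```text
15.875 [0.4947 0.0196 0.1099] x [ 0.0075 -0.003  -1.    ] z [ 0.1548 -0.9879  0.0041] angz -81.1 F [-0.1 -0.4  0.4] w 0.0871 q6 1.23
tool cm [ 0.89 -0.37 -0.7 ]
turn [-0.0083  0.0041 -0.007 ]
```

Request:
{"op": "arm_command", "data": {
  "plan": [
    [0.4,-0.35,-0.65,-0.008,0.004,-0.006,8.7],
    [0.3,0,0,0,0,0,8.7],
    [0,0,0,0,0,0,8.7],
    [0,0,0,0,0,0,8.7]
  ]
}}

```text
time: 16.38
position: [0.4912, 0.026, 0.1043]
tool_rot: [0.458, 0.538, -0.456, 0.541]
ft_force: [0.2, 0.3, -0.3]
grip_width: 0.087
```

```bash
python3 s.py 0.490 0.026 0.101
```

```text
16.375 [0.4912 0.026  0.1043] x [ 4.5e-03 -4.0e-04 -1.0e+00] z [ 0.1638 -0.9865  0.0012] angz -80.57 F [ 0.2  0.3 -0.3] w 0.087 q6 1.23
tool cm [ 0.33 -0.12 -0.02]
turn [ 0.0009  0.0012 -0.0044]
```

Request:
{"op": "arm_command", "data": {
  "plan": [
    [0.25,-0.1,0,0,0,-0.004,6],
    [0,0,0,0,0,0,4],
    [0,0,0,0,0,0,2.5],
    [0,0,0,0,0,0,1.8],
    [0,0,0,0,0,0,1.0],
    [0,0,0,0,0,0,0.5],
    [0,0,0,0,0,0,0.5],
    [0,0,0,0,0,0,0.5],
    [0,0,0,0,0,0,0.5],
    [0,0,0,0,0,0,0.5]
  ],
  "grip_force": 40
}}

```text
time: 17.62
position: [0.4906, 0.0248, 0.1018]
tool_rot: [0.457, 0.539, -0.458, 0.54]
ft_force: [0.1, -1.2, 0.7]
grip_width: 0.0139
```

```bash
python3 s.py 0.4802 0.0852 0.101
```

```text
17.625 [0.4906 0.0248 0.1018] x [ 0.001  -0.0026 -1.    ] z [ 0.164  -0.9865  0.0027] angz -80.56 F [ 0.1 -1.2  0.7] w 0.0139 q6 1.23
tool cm [ 0.06 -0.04 -6.13]
turn [ 0.0011  0.0027 -0.0006]
```

Gripped at 13.9 mm with the gate closed. I'll pull 60 mm along the tool's -z, in steps.

Request:
{"op": "arm_command", "data": {
  "plan": [
    [0,0,-0.6,0,0,0,0.5],
    [0,0,-1,0,0,0,0.5],
    [0,0,-1,0,0,0,0.5],
    [0,0,-1,0,0,0,0.5],
    [0,0,-0.8,0,0,0,0.5],
    [0,0,-0.5,0,0,0,0.5]
  ]
}}

```text
time: 18.38
position: [0.4833, 0.069, 0.1018]
tool_rot: [0.454, 0.537, -0.459, 0.543]
ft_force: [0.1, -8.7, -0.3]
grip_width: 0.0139
```

```bash
python3 s.py 0.4808 0.084 0.1018
```

```text
18.375 [0.4833 0.069  0.1018] x [ 0.0021 -0.0118 -0.9999] z [ 0.1659 -0.9861  0.012 ] angz -80.45 F [ 0.1 -8.7 -0.3] w 0.0139 q6 1.34
tool cm [-0.02  0.   -1.52]
turn [ 0.003   0.012  -0.0002]
```

Request:
{"op": "arm_command", "data": {
  "plan": [
    [0,0,-0.6,0,0.006,0,0.5],
    [0,0,-0.5,0,0.006,0,0.5],
    [0,0,-0.3,0,0,0,0.5],
    [0,0,-0.2,0,0,0,0.5]
  ]
}}

```text
time: 18.88
position: [0.4815, 0.0799, 0.1018]
tool_rot: [0.454, 0.538, -0.458, 0.543]
ft_force: [-0.1, -9.6, -0.4]
grip_width: 0.0139
```

```bash
python3 s.py 0.4808 0.084 0.1018
```

```text
18.875 [0.4815 0.0799 0.1018] x [ 0.0012 -0.0091 -1.    ] z [ 0.1683 -0.9857  0.0092] angz -80.31 F [-0.1 -9.6 -0.4] w 0.0139 q6 1.35
tool cm [-0.01 -0.   -0.41]
turn [0.0055 0.0092 0.0004]
```

Request:
{"op": "arm_command", "data": {
  "plan": [
    [0,0,-0.35,-0.003,0.005,0,0.5],
    [0,0,-0.2,0,0,0,0.5]
  ]
}}

```text
time: 19.12
position: [0.4811, 0.0825, 0.1018]
tool_rot: [0.453, 0.539, -0.457, 0.543]
ft_force: [-0.1, -9.8, -0.9]
grip_width: 0.0137
```

```bash
python3 s.py 0.4808 0.084 0.1018
python3 - <<'E'
from h import *
S=lambda p:(np.array(p)[:2]-[.5145,-.122])@[-.163,.987]
for i in range(6): im,d=optics.camera("side"); print(round(S(robot.get_obs()["position"]),4),end=" ")
im2,d2=optics.camera("top")
np.savez("fin.npz",im=im,d=d,im2=im2,d2=d2)
a=cv2.resize(im[170:280,225:325],None,fx=4,fy=4,interpolation=3); b=cv2.resize(im2[165:275,195:285],None,fx=4,fy=4,interpolation=3)
cv2.imwrite("pics/g5.png",cv2.hconcat([a,b]))
for n,D in(("side",d),("top",d2)):
    q=cloud(n,D).reshape(-1,3); q=q[(np.hypot(q[:,0]-.5145,q[:,1]+.122)<.022)&(q[:,2]<.12)&(q[:,2]>.005)]; print(n,len(q),np.percentile(q[:,2],[5,50,95]) if len(q) else "")
E
```

```text
19.125 [0.4811 0.0825 0.1018] x [ 8.0e-04 -8.8e-03 -1.0e+00] z [ 0.1711 -0.9852  0.0088] angz -80.15 F [-0.1 -9.8 -0.9] w 0.0137 q6 1.35
tool cm [-0.   -0.   -0.16]
turn [0.0083 0.0088 0.0006]
0.2073 0.2073 0.2074 0.2073 0.2073 0.2073 side 0 
top 175 [0.0102665 0.0376876 0.0458128]
```

View pics/g5.png

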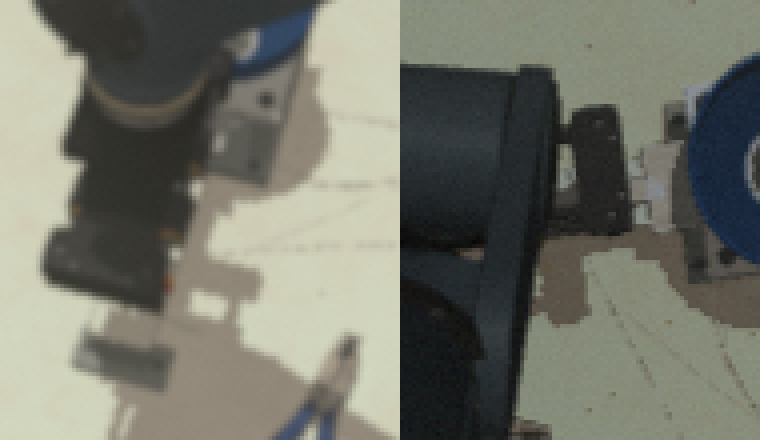

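The ball dropped: top-camera depth inside the funnel now peaks at about 0.047 m, so the ball is in the cup. The gate has been pulled about 58.5 mm and holds steady. A sliver of the red band shows beside the fingers at crop (168,283). One small nudge should bring it to the middle.

Request:
{"op": "arm_command", "data": {
  "plan": [
    [0,0,-0.2,0,0,0,0.5],
    [0,0,-0.1,0,0,0,0.5]
  ]
}}

```text
time: 19.73
position: [0.481, 0.0827, 0.1018]
tool_rot: [0.452, 0.538, -0.459, 0.544]
ft_force: [-0.2, -9.7, -1.1]
grip_width: 0.0138
```

```bash
python3 s.py 0.4808 0.084 0.1018
python3 - <<'E'
from h import *
S=lambda p:(np.array(p)[:2]-[.5145,-.122])@[-.163,.987]
for i in range(4): im,d=optics.camera("side"); print(round(S(robot.get_obs()["position"]),4),end=" ")
for n,I,z in(("side",im,.057),("top",optics.camera("top")[0],.057)):
    h=cv2.cvtColor(I,cv2.COLOR_BGR2HSV)
    for nm,m in(("red",cv2.inRange(h,(0,100,80),(9,255,255))|cv2.inRange(h,(171,100,80),(180,255,255))),("yel",cv2.inRange(h,(18,70,80),(36,255,255)))):
        for v,u in np.argwhere(m):
            w=ray(n,(u,v),z if nm=="red" else .07); dx=(w[:2]-[.5145,-.122])@[.987,.163]
            if abs(dx)<.035 and .18<S(w)<.24: print(n,nm,u,v,"s",round(S(w),4),"x",round(dx,3),I[v,u])
cv2.imwrite("pics/g6.png",cv2.resize(im[215:270,235:295],None,fx=10,fy=10,interpolation=3))
E
```

```text
19.725 [0.481  0.0827 0.1018] x [ 0.0011 -0.0125 -0.9999] z [ 0.1698 -0.9854  0.0125] angz -80.22 F [-0.2 -9.7 -1.1] w 0.0138 q6 1.36
tool cm [-0.    0.   -0.13]
turn [0.007  0.0125 0.001 ]
0.2075 0.2075 0.2075 0.2075 Traceback (most recent call last):
  File "<stdin>", line 8, in <module>
  File "h.py", line 9, in ray
    K,p,r=cam(n); d=r@np.linalg.inv(K)@np.array([uv[0],uv[1],1.]); return p+d*(z-p[2])/d[2]
          ~~~^^^
  File "h.py", line 5, in cam
    i=optics.camera_info(n); r=np.array(i["rotation"],float)
ValueError: time passes only in moves, steps and waits
```

Request:
{"op": "arm_command", "data": {
  "plan": [
    [0,0,-0.3,0,0.006,0,0.5],
    [0,0,-0.25,0,0.006,0,0.5]
  ]
}}

```text
time: 20.23
position: [0.4806, 0.0851, 0.1018]
tool_rot: [0.454, 0.54, -0.457, 0.542]
ft_force: [0.4, -9.9, -0.5]
grip_width: 0.0137
```

```bash
python3 s.py 0.4808 0.084 0.1018
python3 - <<'E'
from h import *
S=lambda p:(np.array(p)[:2]-[.5145,-.122])@[-.163,.987]
for i in range(4): im,d=optics.camera("side"); print(round(S(robot.get_obs()["position"]),4),end=" ")
K,p,r=cam("side"); h=cv2.cvtColor(im,cv2.COLOR_BGR2HSV)
for nm,z,m in(("red",.057,cv2.inRange(h,(0,90,80),(9,255,255))|cv2.inRange(h,(171,90,80),(180,255,255))),("yel",.07,cv2.inRange(h,(18,70,60),(36,255,255)))):
    for v,u in np.argwhere(m):
        c=r@np.linalg.inv(K)@[u,v,1]; w=p+c*(z-p[2])/c[2]; dx=(w[:2]-[.5145,-.122])@[.987,.163]
        if abs(dx)<.035 and .18<S(w)<.24: print(nm,u,v,"s",round(S(w),4),"x",round(dx,3),im[v,u])
cv2.imwrite("pics/g6.png",cv2.resize(im[215:270,235:295],None,fx=10,fy=10,interpolation=3))
E
```

```text
20.225 [0.4806 0.0851 0.1018] x [-3.0e-04 -5.2e-03 -1.0e+00] z [ 0.1698 -0.9855  0.0051] angz -80.22 F [ 0.4 -9.9 -0.5] w 0.0137 q6 1.36
tool cm [ 0.   -0.    0.11]
turn [0.0069 0.0051 0.0012]
0.21 0.21 0.21 0.21 yel 265 228 s 0.1816 x -0.008 [51 66 76]
yel 266 228 s 0.1808 x -0.011 [53 69 78]
yel 265 229 s 0.1848 x -0.009 [55 70 80]
yel 266 229 s 0.184 x -0.012 [56 72 83]
yel 267 229 s 0.1831 x -0.015 [57 75 86]
yel 268 229 s 0.1823 x -0.018 [54 73 85]
yel 269 229 s 0.1815 x -0.02 [53 67 76]
yel 268 230 s 0.1855 x -0.018 [57 75 86]
yel 269 230 s 0.1846 x -0.021 [58 74 84]
```

View pics/g6.png

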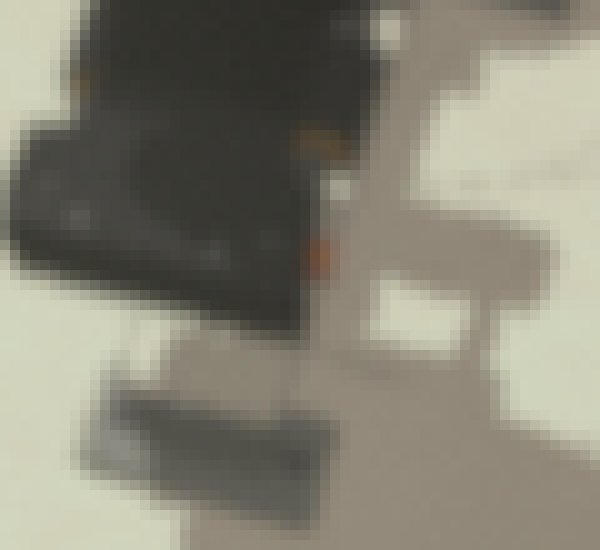

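The side view shows the closed fingers over the band, with the red band's edge at crop (318,258). The gripper hides the pointer. The TCP stands steady at hopper y = 0.210, about 60–61 mm of pull, so I'm handing in.

Run:
```python
from h import *
im,d=optics.camera("top"); q=cloud("top",d).reshape(-1,3); q=q[(np.hypot(q[:,0]-.5145,q[:,1]+.122)<.022)&(q[:,2]<.12)&(q[:,2]>.005)]
print(len(q),q[:,2].max(),robot.get_obs()["position"],robot.get_obs()["grip_width"]); print(workorder.hand_in())
```

```text
176 0.049545455375624936 [0.48063978 0.08512933 0.10179143] 0.014024183251393329
the job is handed in; nothing more can be done
None
```

I put the steel ball on the closed gate and let go of it. I then pulled the gate's grip out to the red band so the ball fell through, and handed in at about 20 s still holding the grip.

- **First grasp:** it failed. The fingertips rode up the ball, so I opened, checked that the ball was still in its seat, and grasped deeper. That one held.
- **Lowering into the funnel:** I felt contact (5–8 N) at a height where the ball was on the gate or at most about 3 mm above it. I released it there. The camera then showed it in the neck with its top at about 0.108 m, which matches resting on the gate.
- **Ball in the cup:** at hand-in, the highest point inside the funnel was about 0.0495 m, where the top of a ball in the cup should be about 0.047 m.
- **Gate hold:** the arm held steady at about 60–61 mm of pull against a 10 N spring, with the grip 14 mm between the fingers. The red band's middle is at 60 ± 5 mm.
- **Not checked directly:** the gripper hid the yellow pointer, so its position in the band comes from the arm's position, not from sight. My two references differ by about 1 mm (60.0 and 61.2 mm).
- **Bystanders:** the orange ball was still in its seat when I last saw it. I did not check the marker or the bottle again at the end, but my path kept clear of both.

One script call stopped with an error from asking for the camera calibration too often. It moved nothing, and I ran that check again. One picture was 888 pixels wide, over the 800 limit.

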